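Zero a coffee grinder's burrs

TASK

Set the burr gap of the coffee grinder: first unlock it by pressing its three keys fully down, one at a time, each let up before the next: the round key, then the square key, then the bar key. Then turn the winged thumbscrew on top clockwise until it seats, back it off a quarter turn anticlockwise, and finish there still gripping the thumbscrew between the fingers, without letting go. Leave everything else on the counter where it is.

Things in the scene. Friction and masses are not known exactly. Their poses are not given: they have to be found in the camera images.
- grinder: Grey electric coffee grinder without its hopper, fixed to the counter: 170 mm (its x) by 280 mm (its y), flat deck 110 mm above the counter. Origin: centre of its underside; z up. The three keys stand in a row along its x at y = -85 mm on the deck; the burr collar with the thumbscrew is at x = 0, y = +70 mm.
- thumbscrew_grip (a point): Point on the vertical axis of the steel thumbscrew at its grip height, 165 mm above the counter. The screw is an upright wing 46 mm long, 12 mm thick, from 143 up to 177 mm above the counter, over a 40 mm disc on the black collar (top at 135 mm). The point turns with the screw: x along the wing, towards its end with a small pointer nose, y across the thickness, z up.
- thumbscrew (a joint): Angle of the thumbscrew in rad from its seat: 0 = seated against a hard stop (wing along the grinder's x, nose towards the grinder's +x); grows anticlockwise seen from above (backing off), falls clockwise (tightening). It starts 0.8 to 2.4 rad off the seat. It turns stiffly (about 0.06 N m), stays where it is left and does not rise or sink as it turns.
- key_round_top (a point): Centre of the top of the spring key whose white cap is round, 24 mm across; 126 mm above the counter when up, 10 mm proud of its black 42 mm square surround; pressed straight down. Neighbouring keys are 52 mm apart; which key is in which place of the row varies.
- key_round (a joint): Travel of that round key in m: 0 up, 0.005 fully down. It starts to move at about 1.5 N, is fully down at 5 N and springs back up.
- key_square_top (a point): Centre of the top of the spring key whose white cap is square, 24 x 24 mm; 126 mm above the counter when up, 10 mm proud of its black 42 mm square surround; pressed straight down. Neighbouring keys are 52 mm apart; which key is in which place of the row varies.
- key_square (a joint): Travel of that square key in m: 0 up, 0.005 fully down. It starts to move at about 1.5 N, is fully down at 5 N and springs back up.
- key_bar_top (a point): Centre of the top of the spring key whose white cap is a narrow bar, 12 mm along the grinder's x by 34 mm along its y; 126 mm above the counter when up, 10 mm proud of its black 42 mm square surround; pressed straight down. Neighbouring keys are 52 mm apart; which key is in which place of the row varies.
- key_bar (a joint): Travel of that bar key in m: 0 up, 0.005 fully down. It starts to move at about 1.5 N, is fully down at 5 N and springs back up.
- hopper: Bystander, loose, to be left alone: bean hopper taken off the grinder: clear funnel-shaped vessel, 110 mm across, 100 mm tall, beside the grinder. Origin: centre of its underside.
- grounds_cup: Bystander, loose, to be left alone: steel cup, 64 mm across, 60 mm tall, beyond the grinder. Origin: centre of its underside.
- brush: Bystander, loose, to be left alone: cleaning brush, 105 x 14 mm, 12 mm tall, lying loose on the grinder's deck between the keys and the thumbscrew. Origin: centre of its underside.
- mug: Bystander, loose, to be left alone: white mug, 80 mm across, 90 mm tall. Origin: centre of its underside.
- tumbler: Bystander, loose, to be left alone: drinking glass, 68 mm across, 120 mm tall. Origin: centre of its underside.
- jar: Bystander, loose, to be left alone: amber jar, 70 mm across, 110 mm tall. Origin: centre of its underside.
- tin: Bystander, loose, to be left alone: yellow tin box, 90 x 70 mm, 157 mm tall. Origin: centre of its underside.

How it is judged:
By the outcome, as a careful person would: the job done as asked, in the order asked, and still so for the second after the job is handed in, while the arm keeps its last pose, push and grip.
It also fails if it takes over 58 s, if anything falls off the work surface, if the arm or the gripper's body presses on something with over 40 N, if the wrist force passes 120 N, or if a joint passes its speed limit or range.

ROBOT

A 6-joint arm with a two-finger parallel gripper is mounted at the origin on the work surface. World frame = base frame: x ahead of the robot, y to its left, z up, the work surface at z = 0. Lengths are in m, angles in rad, forces in N, time in s.
With the tool pointing down it reaches from about 0.375 to 0.925 m from the base axis. Payload 5.7 kg.
Tool frame: the origin (TCP) lies between the finger pads, 19 mm behind the fingertips; this is the grasp point; z points along the fingers, y is the line along which they close (so a half turn about z gives the same grasp; the last joint's range is limited). The gripper opens to 88 mm and grips with 3 to 60 N. Pads are 20 mm wide; open, the fingers measure 115 mm over their backs; the gripper's body (75 mm by 178 mm) begins 61 mm behind the grasp point.
Start: joints at [-1.308, 0.359, 1.51, -0, 1.272, -0.115], TCP at [0.221, -0.558, 0.241] pointing down, gripper open.
Joint ranges: [-2.97, 2.97], [-1.01, 2.36], [0.21, 2.38], [-0.96, 4.11], [0.2, 2.71], [-2.98, 2.98]. Speed limits (rad/s): [2.39, 2.39, 3.14, 3.14, 3.14, 3.14].

INTERFACE

Orientations are given as a unit quaternion [x, y, z, w].
In Python, from bench import move_ptp, servo_line, goto_joints, move_gripper, sleep, inverse_kinematics, capture, PlanningError, close_job, spot_in, silhouettes, current_clock, current_joint_pos, current_qvel, current_joint_torque, current_position, current_orientation, current_force, current_torque, current_finger_gap, current_grip_force gives the robot as it stands. Calls block until the motion is done:
- move_ptp(position, orientation): joint-space move of the TCP to a pose.
- servo_line(position, orientation=None, rate=0.15, contact_N=None): straight line of the TCP; orientation=None keeps the orientation; rate is the mean speed in m/s. With contact_N (N) it stops when the force on the tool has changed by that much, and returns True; else False.
- goto_joints(angles): joint-space move.
- move_gripper(opening): finger opening in m; the grip force is fixed at half the most; returns when the fingers have stopped.
- sleep(seconds).
- inverse_kinematics(position, orientation): joint angles nearest the present ones, or None.
- capture(name): name is "scene" or "top" or "wrist"; returns a dict with "image" (400x640x3 uint8, blue, green, red), "range_z" (400x640 float32, m along the optical axis (not along the pixel's ray), 0 where there is no reading), "intrinsics" (3x3 intrinsics, pixels), "R" (3x3) and "t" (3): a world point X has camera coordinates R X + t. Camera axes: x right, y down, z forward; pixel columns grow to the right and rows downward; lengths in m; the calibration is good to about 2 mm. A picture is of the moment at which its call begins.
A pose or a line that the arm cannot do raises PlanningError and nothing moves.
- close_job(): hands the job in; it is judged then, once.
Trained networks look in the newest picture that a camera, given by its name, has taken for a name from the list of things; names that differ only in an ending like _2 or _b are one class to them, and where a whole thing is asked for, a point or a joint stands for the part that bears it (a point fixed in the world has none). Each returns a list of dicts, best first, with "conf" (0 to 1); they miss things now and then, are a little off and sometimes report something else, mostly with a low value. They report only what shows in the picture. A call takes as long as a camera call.
- spot_in(camera, query): "xy" ([column, row] in pixels, amid what is visible of it).
- silhouettes(camera, query): "region" (400x640 bool, what is visible of it) and "xy" ([column, row] in pixels, amid what is visible of it).
Readings, each from a call of its own:
- current_clock(): time.
- current_joint_pos(): joint angles.
- current_qvel(): joint speeds.
- current_joint_torque(): joint torques, N m.
- current_position(): TCP position.
- current_orientation(): TCP orientation.
- current_force(): force on the tool from outside, world axes, zero at the start.
- current_torque(): the same for the moment, N m.
- current_finger_gap(): finger opening in m.
- current_grip_force(): force on a finger pad.
Only numpy, scipy, OpenCV 4.12 (cv2) and the standard library are available. Lean on these libraries where they do the work, as an engineer would, in place of code of your own. Each camera call takes 0.05 s, during which the arm holds its last target. There are 200 camera calls.

## Working session

There is one attempt and no reset: what is moved stays moved. The work goes in short steps, each a Python script; the robot and the scene stay as the last script left them, time stands still between calls to the robot, and variables do not carry over. Pictures are saved under pics/ and viewed, at most 10 in all, crops included, and the job is handed in when it is done.

```bash
mkdir -p pics; cat > h.py <<'E'
import numpy as np, cv2
from bench import *
def backproj(c,u,v,z):
    K=c["intrinsics"]; p=np.array([(u-K[0,2])/K[0,0]*z,(v-K[1,2])/K[1,1]*z,z]).reshape(3,-1)
    return (c["R"].T@(p-c["t"].reshape(3,1))).T
def cloud(c):
    v,u=np.mgrid[:400,:640]; P=backproj(c,u.ravel(),v.ravel(),c["range_z"].ravel()).reshape(400,640,3)
    P[c["range_z"]==0]=np.nan; return P
def at_height(c,uv,h):
    "pixel ray met with plane z=h"
    o=-c["R"].T@c["t"]; d=backproj(c,uv[0],uv[1],1.0)[0]-o
    return o+d*(h-o[2])/d[2]
E
python3 - <<'E'
from h import *
for n in ["top","scene"]:
    c=capture(n); cv2.imwrite(f"pics/{n}0.png",c["image"]); P=cloud(c)
    for q,h in [("grinder",.11),("thumbscrew_grip",.165),("key_round_top",.126),("key_square_top",.126),("key_bar_top",.126),("hopper",.1),("brush",.12),("tin",.157),("tumbler",.12),("jar",.11),("mug",.09),("grounds_cup",.06)]:
        r=spot_in(n,q)[:2]
        print(n,q,[(round(d["conf"],2),np.round(d["xy"]).tolist(),at_height(c,d["xy"],h).round(3).tolist(),P[int(d["xy"][1]),int(d["xy"][0])].round(3).tolist()) for d in r])
print(current_clock())
E
```

```text
top grinder [(0.97, [250.0, 225.0], [0.517, 0.086, 0.11], [0.519, 0.087, 0.107]), (0.45, [268.0, 224.0], [0.52, 0.041, 0.11], [0.52, 0.04, 0.12])]
top thumbscrew_grip [(0.66, [227.0, 226.0], [0.504, 0.132, 0.165], [0.504, 0.132, 0.169])]
top key_round_top [(0.44, [292.0, 234.0], [0.493, -0.022, 0.126], [0.495, -0.019, 0.124]), (0.35, [445.0, 258.0], [0.438, -0.398, 0.126], [0.451, -0.424, 0.003])]
top key_square_top []
top key_bar_top [(0.48, [251.0, 226.0], [0.513, 0.081, 0.126], [0.516, 0.084, 0.11]), (0.44, [284.0, 190.0], [0.603, 0.0, 0.126], [0.604, 0.001, 0.127])]
top hopper [(0.61, [176.0, 237.0], [0.485, 0.276, 0.1], [0.498, 0.309, 0.001])]
top brush [(0.6, [267.0, 222.0], [0.522, 0.042, 0.12], [0.523, 0.043, 0.117]), (0.31, [226.0, 179.0], [0.633, 0.151, 0.12], [0.661, 0.176, 0.006])]
top tin [(0.76, [436.0, 160.0], [0.677, -0.377, 0.157], [0.677, -0.375, 0.156]), (0.52, [286.0, 209.0], [0.549, -0.009, 0.157], [0.555, -0.005, 0.126])]
top tumbler [(0.59, [477.0, 198.0], [0.59, -0.485, 0.12], [0.615, -0.515, 0.012])]
top jar [(0.93, [495.0, 240.0], [0.484, -0.527, 0.11], [0.4
[... 587 characters left out ...]
0.5, 0.135, 0.126], [0.522, 0.134, 0.156])]
scene hopper [(0.66, [442.0, 227.0], [0.511, 0.286, 0.1], [0.459, 0.29, 0.027]), (0.57, [251.0, 155.0], [0.462, -0.401, 0.1], [0.407, -0.438, 0.026])]
scene brush []
scene tin [(0.57, [220.0, 212.0], [0.74, -0.364, 0.157], [0.731, -0.372, 0.144])]
scene tumbler [(0.74, [207.0, 176.0], [0.608, -0.489, 0.12], [0.574, -0.522, 0.068]), (0.43, [350.0, 219.0], [0.599, 0.008, 0.12], [0.602, 0.006, 0.128])]
scene jar [(0.82, [212.0, 157.0], [0.523, -0.519, 0.11], [0.516, -0.526, 0.103])]
scene mug []
scene grounds_cup [(0.94, [390.0, 260.0], [0.66, 0.163, 0.06], [0.636, 0.16, 0.018]), (0.27, [397.0, 206.0], [0.456, 0.131, 0.06], [0.526, 0.131, 0.161])]
1.3
```

View pics/top0.png

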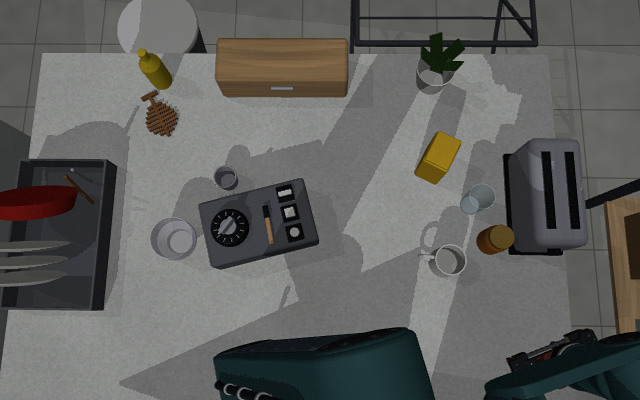

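View pics/scene0.png

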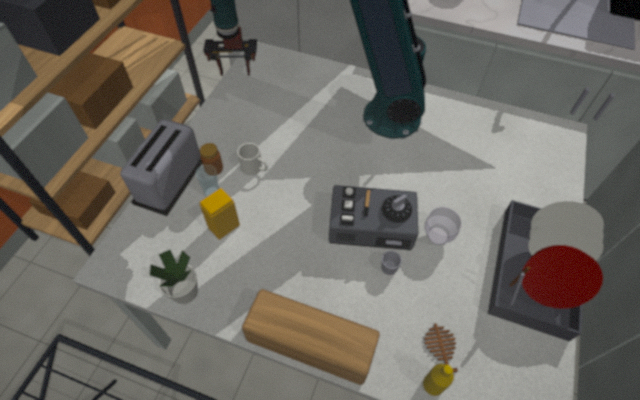

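The top view shows the round key at about (294,232), the square at (291,213), the bar at (285,192) and the thumbscrew at (229,226). The grinder is yawed about +15°. Next I'll look from close by with the wrist camera.

```bash
cat >> h.py <<'E'
from scipy.spatial.transform import Rotation as Ro
def down(a):
    "tool pointing down, tool x at world angle a"
    c,s=np.cos(a),np.sin(a)
    return Ro.from_matrix([[c,s,0],[s,-c,0],[0,0,-1]]).as_quat()
E
python3 - <<'E'
from h import *
print(Ro.from_quat(current_orientation()).as_matrix().round(2).tolist(), current_joint_pos())
for k in range(-6,6):
    j=inverse_kinematics([.51,.13,.165],down(k*np.pi/6)); print(k*30, None if j is None else np.round(j,2).tolist())
p=current_position(); a=np.deg2rad(15)
js=[(inverse_kinematics([.52,.05,.40],down(x)),x) for x in (a,a+np.pi)]
print(js)
j,x=min([t for t in js if t[0] is not None],key=lambda t:abs(t[0][5]))
servo_line([p[0],p[1],.38],rate=.3)
move_ptp([.52,.05,.40],down(x))
c=capture("wrist"); cv2.imwrite("pics/w0.png",c["image"]); P=cloud(c); np.save("w0.npy",P)
print(x,current_clock(),(-c["R"].T@c["t"]).round(3),c["R"].round(2).tolist())
for q,h in [("thumbscrew_grip",.177),("key_round_top",.126),("key_square_top",.126),("key_bar_top",.126),("brush",.12)]:
    print(q,[(round(d["conf"],2),np.round(d["xy"]).tolist(),at_height(c,d["xy"],h).round(4).tolist(),P[int(d["xy"][1]),int(d["xy"][0])].round(3).tolist()) for d in spot_in("wrist",q)[:2]])
E
```

```text
[[0.93, 0.37, -0.0], [0.37, -0.93, 0.0], [0.0, -0.0, -1.0]] [-1.30810371e+00  3.58814968e-01  1.51040755e+00  8.86538556e-06
  1.27251238e+00 -1.15097497e-01]
-180 [0.12, 0.34, 1.76, -0.0, 1.04, -1.45]
-150 [0.12, 0.34, 1.76, -0.0, 1.04, -1.98]
-120 [0.12, 0.34, 1.76, -0.0, 1.04, -2.5]
-90 None
-60 [0.12, 0.34, 1.76, -0.0, 1.04, 2.74]
-30 [0.12, 0.34, 1.76, -0.0, 1.04, 2.21]
0 [0.12, 0.34, 1.76, -0.0, 1.04, 1.69]
30 [0.12, 0.34, 1.76, -0.0, 1.04, 1.17]
60 [0.12, 0.34, 1.76, -0.0, 1.04, 0.64]
90 [0.12, 0.34, 1.76, -0.0, 1.04, 0.12]
120 [0.12, 0.34, 1.76, -0.0, 1.04, -0.41]
150 [0.12, 0.34, 1.76, -0.0, 1.04, -0.93]
[(array([-3.64179591e-02,  1.37028720e-01,  1.42691868e+00, -4.44089210e-16,
        1.57764525e+00,  1.27257898e+00]), np.float64(0.2617993877991494)), (array([-3.64179591e-02,  1.37028720e-01,  1.42691868e+00, -4.44089210e-16,
        1.57764525e+00, -1.86901367e+00]), np.float64(3.4033920413889427))]
0.2617993877991494 4.3667 [0.601 0.072 0.543] [[0.26, -0.97, 0.0], [-0.92, -0.25, 0.3], [-0.29, -0.08, -0.95]]
thumbscrew_grip [(0.85, [251.0, 159.0], [0.5165, 0.134, 0.177], [0.517, 0.135, 0.176]), (0.57, [362.0, 191.0], [0.5121, -0.0138, 0.177], [0.501, -0.025, 0.127])]
key_round_top [(0.62, [360.0, 187.0], [0.5048, -0.0208, 0.126], [0.506, -0.02, 0.127])]
key_square_top [(0.78, [361.0, 152.0], [0.5534, -0.0065, 0.126], [0.554, -0.005, 0.126]), (0.58, [162.0, 140.0], [0.499, 0.269, 0.126], [0.473, 0.322, 0.016])]
key_bar_top [(0.52, [363.0, 119.0], [0.5981, 0.0048, 0.126], [0.598, 0.006, 0.127])]
brush [(0.89, [320.0, 162.0], [0.5242, 0.0454, 0.12], [0.524, 0.046, 0.119]), (0.16, [614.0, 248.0], [0.511, -0.4458, 0.12], [0.499, -0.512, 0.065])]
```

View pics/w0.png

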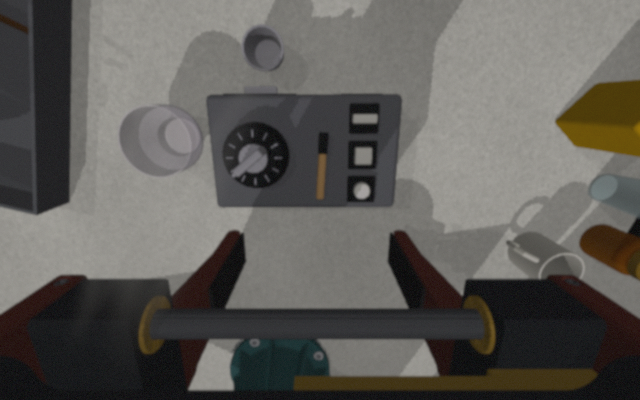

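The wrist view shows the bar (364,119), square (362,155) and round (361,190) keys, and the wing at about (250,160) running from lower-left to upper-right. I'll refine the positions from depth and enlarge the wing.

```bash
python3 - <<'E'
from h import *
P=np.load("w0.npy"); img=cv2.imread("pics/w0.png")
cv2.imwrite("pics/w0c.png",cv2.resize(img[90:215,200:410],None,fx=3.8,fy=3.8,interpolation=cv2.INTER_CUBIC))
near=lambda c,r:np.hypot(P[...,0]-c[0],P[...,1]-c[1])<r
ks=[]
for n,c in [("round",(.505,-.021)),("square",(.553,-.0065)),("bar",(.598,.005))]:
    m=near(c,.026)&(img.min(2)>130)&(P[...,2]>.115)
    q=P[m]; r=cv2.minAreaRect(q[:,:2].astype(np.float32)*1000); print(n,m.sum(),np.median(q,0).round(4),np.round(r[0],1),np.round(r[1],1),round(r[2],1))
m=near((.512,.135),.05)&(P[...,2]>.16); q=P[m]
r=cv2.minAreaRect(q[:,:2].astype(np.float32)*1000); u,s,v=np.linalg.svd(q[:,:2]-q[:,:2].mean(0)); 
print("wing",m.sum(),q.mean(0).round(4),r,np.rad2deg(np.arctan2(*v[0][::-1])))
m=near((.512,.135),.05)&(P[...,2]>.129)&(P[...,2]<.139);q=P[m]; print("collar",m.sum(),cv2.minEnclosingCircle(q[:,:2].astype(np.float32)*1000))
m=near((.52,.06),.2)&(abs(P[...,2]-.11)<.004);q=P[m]; print("deck",cv2.minAreaRect(q[:,:2].astype(np.float32)*1000))
E
```

```text
return _methods._mean(a, axis=axis, dtype=dtype,
  ret = um.true_divide(
bash:   508 Killed                     python3 - <<'E'
from h import *
P=np.load("w0.npy"); img=cv2.imread("pics/w0.png")
cv2.imwrite("pics/w0c.png",cv2.resize(img[90:215,200:410],None,fx=3.8,fy=3.8,interpolation=cv2.INTER_CUBIC))
near=lambda c,r:np.hypot(P[...,0]-c[0],P[...,1]-c[1])<r
ks=[]
for n,c in [("round",(.505,-.021)),("square",(.553,-.0065)),("bar",(.598,.005))]:
    m=near(c,.026)&(img.min(2)>130)&(P[...,2]>.115)
    q=P[m]; r=cv2.minAreaRect(q[:,:2].astype(np.float32)*1000); print(n,m.sum(),np.median(q,0).round(4),np.round(r[0],1),np.round(r[1],1),round(r[2],1))
m=near((.512,.135),.05)&(P[...,2]>.16); q=P[m]
r=cv2.minAreaRect(q[:,:2].astype(np.float32)*1000); u,s,v=np.linalg.svd(q[:,:2]-q[:,:2].mean(0)); 
print("wing",m.sum(),q.mean(0).round(4),r,np.rad2deg(np.arctan2(*v[0][::-1])))
m=near((.512,.135),.05)&(P[...,2]>.129)&(P[...,2]<.139);q=P[m]; print("collar",m.sum(),cv2.minEnclosingCircle(q[:,:2].astype(np.float32)*1000))
m=near((.52,.06),.2)&(abs(P[...,2]-.11)<.004);q=P[m]; print("deck",cv2.minAreaRect(q[:,:2].astype(np.float32)*1000))
E
```

View pics/w0c.png

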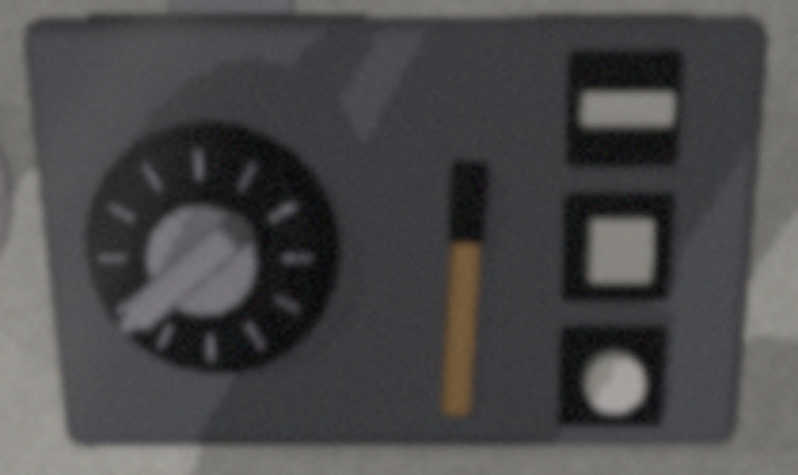

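The nose points lower-left (towards grinder +y, −x), which puts the screw about 2.2 rad off its seat. That agrees with the allowed range.

```bash
python3 - <<'E'
from h import *
P=np.load("w0.npy"); img=cv2.imread("pics/w0.png")
near=lambda c,r:np.hypot(P[...,0]-c[0],P[...,1]-c[1])<r
def rep(n,m):
    q=P[m]
    if len(q)<5: print(n,len(q)); return
    r=cv2.minAreaRect(np.ascontiguousarray(q[:,:2]*1000,dtype=np.float32)); e,v=np.linalg.eigh(np.cov(q[:,:2].T)); a=np.rad2deg(np.arctan2(v[1,1],v[0,1]))
    print(n,len(q),"mean",q.mean(0).round(4),"rect",np.round(r[0],1),np.round(r[1],1),round(r[2],1),"axis",a.round(1))
for n,c in [("round",(.505,-.021)),("square",(.553,-.0065)),("bar",(.600,.005))]:
    m=near(c,.024)&(img.min(2)>90)&(P[...,2]>.115); rep(n,m)
rep("wing",near((.512,.135),.05)&(P[...,2]>.16)); rep("wingtop",near((.512,.135),.05)&(P[...,2]>.172))
rep("collar",near((.512,.135),.05)&(abs(P[...,2]-.135)<.004))
rep("deck",near((.52,.06),.2)&(abs(P[...,2]-.11)<.003))
rep("brush",near((.524,.045),.06)&(abs(P[...,2]-.121)<.004)&(P[...,1]>.02))
E
```

```text
round 192 mean [ 0.4997 -0.0249  0.1248] rect [498.3 -24.8] [22.1 25.3] 89.0 axis -158.1
square 328 mean [ 0.5534 -0.008   0.1973] rect [554.3  -6.5] [32.8 34.9] 15.8 axis -135.8
bar 211 mean [0.6    0.0025 0.1249] rect [600.1   2.2] [10.7 33.1] 14.9 axis 105.3
wing 25200 mean [0.5277 0.1097 0.4688] rect [514.8 123.5] [48.  72.2] 8.6 axis 60.9
wingtop 25168 mean [0.5277 0.1096 0.4691] rect [515.8 122.7] [47.8 69.3] 6.6 axis 60.6
collar 2172 mean [0.5133 0.1366 0.134 ] rect [509.7 137.8] [86.  85.5] 19.1 axis 53.5
deck 13734 mean [0.5353 0.0699 0.1091] rect [528.   70.5] [164.9 275.7] 14.9 axis 104.2
brush 609 mean [0.5225 0.0479 0.1201] rect [513.7  66.6] [98.8 63.2] 10.8 axis -165.3
```

Yaw is 14.9° and the deck centre is (0.528, 0.0705), so the model fits all the measured points to within 2 mm. Now the keys: fingers closed, in the order round, square, bar.

```bash
cat >> h.py <<'E'
YAW=np.deg2rad(14.9); GX=np.array([np.cos(YAW),np.sin(YAW)]); GY=np.array([-GX[1],GX[0]]); G=np.array([.528,.0705])
def g2w(x,y,z): return [*(G+x*GX+y*GY),z]
E
python3 - <<'E'
from h import *
P=np.load("w0.npy"); s=np.array(g2w(0,.07,0))
for lo in(.16,.165,.17):
    q=P[(np.hypot(P[...,0]-s[0],P[...,1]-s[1])<.05)&(P[...,2]>lo)&(P[...,2]<.19)]
    r=cv2.minAreaRect(np.ascontiguousarray(q[:,:2]*1000,dtype=np.float32)); e,v=np.linalg.eigh(np.cov(q[:,:2].T))
    print("wing",s.round(4),len(q),q.mean(0).round(4),r,np.rad2deg(np.arctan2(v[1,1],v[0,1])).round(1)%180)
move_gripper(0.0)
o=down(YAW)
move_ptp(g2w(-.052,-.085,.19),o)
for x in(-.052,0,.052):
    servo_line(g2w(x,-.085,.160),o,rate=.15)
    hit=servo_line(g2w(x,-.085,.134),o,rate=.02,contact_N=11)
    sleep(.15)
    print(x,hit,current_position().round(4),current_force().round(1),round(current_clock(),2))
    if not hit or not .136<current_position()[2]<.1435: servo_line(g2w(x,-.085,.165),o); print("CHECK"); break
    servo_line(g2w(x,-.085,.160),o,rate=.08); sleep(.1)
servo_line(g2w(.052,-.085,.25),o,rate=.25)
print(current_force().round(1),current_clock())
E
```

```text
wing [0.51   0.1381 0.    ] 366 [0.5107 0.1372 0.175 ] ((507.86761474609375, 139.3205108642578), (11.923405647277832, 50.73617935180664), 54.133323669433594) 144.0
wing [0.51   0.1381 0.    ] 356 [0.5102 0.1376 0.1753] ((507.8394470214844, 139.3408203125), (11.923405647277832, 50.66679763793945), 54.133323669433594) 144.2
wing [0.51   0.1381 0.    ] 346 [0.51   0.1378 0.1755] ((507.8394470214844, 139.3408203125), (11.923405647277832, 50.66679763793945), 54.133323669433594) 144.1
-0.052 True [ 0.4996 -0.025   0.14  ] [-2.1 -0.2  8.3] 8.32
0 True [ 0.5498 -0.0117  0.14  ] [-1.   0.5  7. ] 10.43
0.052 True [0.6    0.0017 0.14  ] [-1.9  0.2  7.9] 12.56
[-0.7 -0.4  0.4] 13.575
```

All three keys bottomed at a tip height of 121 mm with over 5 N. The wing lies at 144.1° world, which is 2.25 rad from the seat, and joint 6 covers the whole turn in one grip. Now I'll grip it and turn clockwise in steps, watching the torque.

```bash
python3 - <<'E'
from h import *
a=np.deg2rad(144.1); s=g2w(0,.07,0)[:2]; o=down(a)
move_gripper(.045)
move_ptp([*s,.25],o)
print("contact",servo_line([*s,.165],o,rate=.08,contact_N=6),current_position().round(4))
move_gripper(0.0)
print("gap",current_finger_gap(),current_grip_force(),current_force().round(1),current_torque().round(3),current_clock())
c=capture("wrist"); cv2.imwrite("pics/w1.png",c["image"])
j=np.array(current_joint_pos()); print(j.round(3))
t0=current_torque()[2]
for k in range(12):
    j[5]+=.15; goto_joints(j)
    print(k,round(j[5],3),round(current_joint_pos()[5],3),(current_torque()).round(3),current_force().round(1),round(current_clock(),2))
    if abs(current_torque()[2]-t0)>.25: break
E
```

```text
contact False [0.5105 0.1382 0.1655]
gap 0.011717509345083216 30.00037282705307 [-2.2 -4.9  4.1] [-0.754  0.298  0.015] 17.9917
[ 0.133  0.342  1.755 -0.002  1.047 -0.81 ]
0 -0.66 -0.664 [-0.236 -0.014 -0.12 ] [-0.9 -2.1  0.7] 18.31
1 -0.51 -0.516 [-0.343  0.042 -0.055] [-1.  -2.9  2.4] 18.57
2 -0.36 -0.368 [-0.4    0.114 -0.086] [-2.4 -1.6  1.9] 18.84
3 -0.21 -0.218 [-0.481  0.165 -0.065] [-1.7 -3.5  4.3] 19.11
4 -0.06 -0.068 [-0.596  0.247 -0.006] [-3.  -3.4  3.3] 19.38
5 0.09 0.082 [-0.609  0.364 -0.106] [-2.5 -4.2  4.7] 19.64
6 0.24 0.231 [-0.67   0.403 -0.056] [-2.4 -4.1  4.8] 19.91
7 0.39 0.381 [-0.694  0.42  -0.088] [-2.8 -4.7  5.2] 20.18
8 0.54 0.531 [-0.668  0.453 -0.073] [-3.1 -3.3  5.2] 20.44
9 0.69 0.681 [-0.627  0.5   -0.051] [-3.7 -3.6  4.4] 20.71
10 0.84 0.831 [-0.632  0.533 -0.051] [-3.5 -3.4  4.1] 20.98
11 0.99 0.981 [-0.577  0.536 -0.021] [-3.8 -3.8  4.7] 21.24
```

View pics/w1.png

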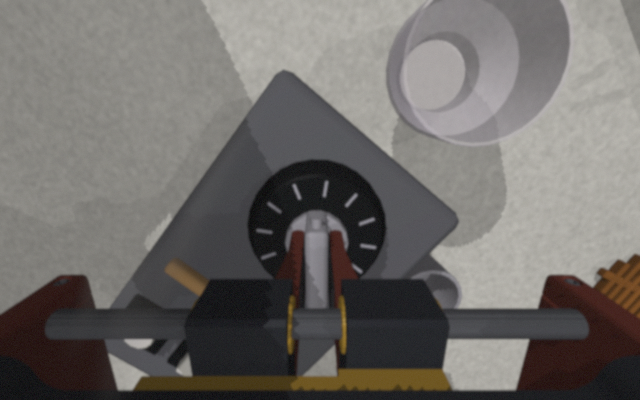

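The wing is gripped (gap 11.7 mm) and its nose points along tool +x, as seen at (317,218). I'll continue in finer steps to the seat, expected at j6 ≈ 1.43.

```bash
python3 - <<'E'
from h import *
j=np.array(current_joint_pos()); j[5]=.99
def rd():
    T=[];
    for _ in range(4): sleep(.03); T.append(current_torque()[2])
    m=Ro.from_quat(current_orientation()).as_matrix()
    print(round(j[5],3),round(current_joint_pos()[5],4),"ang",np.rad2deg(np.arctan2(m[1,0],m[0,0])).round(2),"Tz",np.mean(T).round(3),"tau6",round(current_joint_torque()[5],3),round(current_finger_gap(),4),round(current_clock(),2)); return np.mean(T)
for d in (.15,.15,.06)+(.025,)*9:
    j[5]+=d; goto_joints(j)
    if abs(rd())>.3: break
E
```

```text
1.14 1.1344 ang 32.69 Tz 0.022 tau6 0.003 0.0117 21.64
1.29 1.2859 ang 24.0 Tz 0.015 tau6 0.011 0.0117 22.04
1.35 1.3479 ang 20.45 Tz -0.017 tau6 -0.022 0.0125 22.43
1.375 1.3742 ang 18.94 Tz -0.065 tau6 -0.045 0.0117 22.81
1.4 1.3994 ang 17.5 Tz -0.056 tau6 -0.052 0.012 23.19
1.425 1.4245 ang 16.06 Tz -0.062 tau6 -0.053 0.0115 23.57
1.45 1.4492 ang 14.65 Tz 0.372 tau6 0.363 0.0119 23.96
```

Torque jumped to 0.37 N m at 14.65°, which matches the expected seat at 14.9°. One more small push to confirm, then I'll back off a quarter turn to 104.9°.

```bash
python3 - <<'E'
from h import *
j=np.array(current_joint_pos()); j[5]=1.45
def rd():
    T=[]
    for _ in range(4): sleep(.03); T.append(current_torque()[2])
    m=Ro.from_quat(current_orientation()).as_matrix(); a=np.rad2deg(np.arctan2(m[1,0],m[0,0]))
    print(round(j[5],3),"ang",a.round(2),"Tz",np.mean(T).round(3),"tau6",round(current_joint_torque()[5],3),round(current_finger_gap(),4),round(current_clock(),2)); return a
j[5]+=.015; goto_joints(j); rd()
for d in [.02,.02,.06]+[.16]*9: 
    j[5]-=d; goto_joints(j)
for _ in range(3):
    a=rd(); e=np.deg2rad(104.9-a)
    if abs(e)<.006: break
    j[5]-=e; goto_joints(j)
rd(); print(current_position().round(4),current_force().round(1),current_grip_force())
c=capture("wrist"); cv2.imwrite("pics/w2.png",c["image"])
c=capture("top"); cv2.imwrite("pics/t2.png",cv2.resize(c["image"][150:300,150:350],None,fx=4,fy=4,interpolation=cv2.INTER_CUBIC))
E
```

```text
1.465 ang 13.77 Tz 0.571 tau6 0.609 0.0122 24.34
-0.075 ang 101.69 Tz -0.029 tau6 -0.011 0.0118 27.7
-0.131 ang 105.07 Tz 0.048 tau6 0.015 0.0122 28.08
-0.131 ang 105.13 Tz -0.074 tau6 -0.045 0.0117 28.22
[0.5091 0.1372 0.1651] [ 0.3 -4.2 -0.2] 29.999071061611176
```

View pics/w2.png

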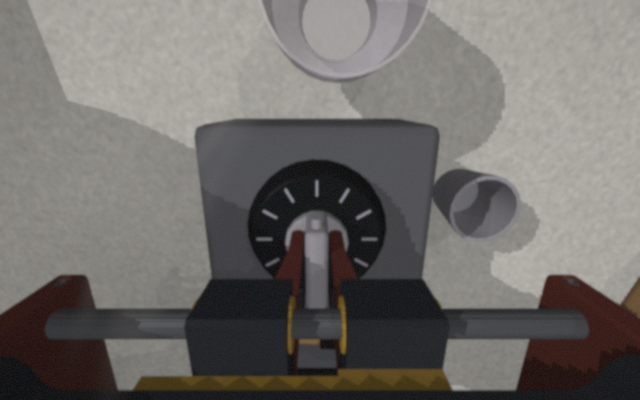

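The wing and nose at (317,220) line up with the grinder's y axis and the collar mark at (317,187). The screw is still gripped at a quarter turn off the seat, and the hopper and cup are undisturbed, so I'm handing in.

```bash
python3 -c "
from bench import *
print(current_clock(),current_grip_force()); print(close_job())"
```

```text
28.3167 29.999011158943176
the job is handed in; nothing more can be done
None
```

I handed the job in at 28.3 s of the 58 s allowed: the round, square and bar keys were pressed fully down in that order, and the thumbscrew was turned clockwise to its stop, backed off a quarter turn (about 90° by the arm's reading) and is still gripped at 30 N.

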